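Hold the kiln's lid release over with its key

ROBOT

A 6-joint arm with a two-finger parallel gripper is mounted at the origin on the work surface; the furniture and walls round the work are solid. World frame = base frame: x ahead of the robot, y to its left, z up, the work surface at z = 0. Lengths are in m, angles in degrees, forces in N, time in s.
With the tool pointing down it reaches from about 0.4 to 0.825 m from the base axis. Payload 7 kg.
Tool frame: the origin (TCP) lies at the very end of the fingers, on their centre line; the grasp point (between the pads) lies 19 mm behind it (r.grip_depth is the distance from the TCP to the grasp point, in m); z points along the fingers, y is the line along which they close (so a half turn about z gives the same grasp; the last joint's range is limited). The gripper opens to 88 mm and grips with 3 to 60 N. Pads are 19 mm wide; open, the fingers measure 130 mm over their backs; the gripper's body (78 mm by 193 mm) begins 47 mm behind the grasp point.
Start: joints at [-50.529, 20.546, 0.682, 0, -70.136, -16.507], TCP at [0.263, -0.621, 0.227] pointing down, gripper open.
Joint ranges: [-176.03, 176.03], [-82.01, 121.73], [-58.28, 71.71], [-173.87, 95.51], [-174.79, -0.11], [-173.66, 173.66]. Speed limits (degrees/s): [136.94, 136.94, 172.46, 180, 180, 180].

INTERFACE

Orientations are given as [roll, pitch, yaw] about the fixed x, y, z axes, in that order (R = Rz(yaw) Ry(pitch) Rx(roll)).
In Python, from plant import r gives the robot as it stands.
- The arm moves only by the tool play_rows, never from a script. Its argument "rows" is a list that holds one entry, the list of rows, each a list of 5 numbers: the closure, from 0 (fully open) to 1 (shut), then the shift along the tool's x, y, z each as a share of 0.5 m, from -1 to 1, then the turn about the tool's z as a share of 1.5 rad, from -1 to 1. A call has exactly 8 rows; each row is the pose to reach, as a shift and turn from the pose commanded when the call began, along the tool's axes at that moment; what a row does not reach only later rows make up. A row lasts 1/12 s, in which the tool goes at most 41.7 mm and 7.16 degrees, less where a joint would pass 70% of its speed; a pose out of reach is approached as far as the arm can. A call with a number of a shift or a turn outside -1 to 1 is refused whole. A call with a gripper value outside its range is refused whole. The fingers move at their own pace and stop on an object; "squeeze" is the grip in N (left out, the last holds). Time passes only in rows, so rows that repeat a pose let the fingers close, or fill a call up. It gives the time, the measured TCP pose, the force, the opening and the grip force at its end, in the units of the state.
- r.get_state(): the state, without advancing time (a new reading comes with each control period).
- r.capture(name): name is "scene" or "top" or "wrist"; returns the picture (420x560x3 uint8, red, green, blue); there is no depth.
- r.camera_info(name): a dict with "fovy" (degrees; the focal length in pixels is half the picture's height over the tangent of half this angle, whatever the lens; pixels are square), "cx", "cy" (the principal point, pixels), "pose" (4x4, takes a point from camera to world coordinates). Camera axes: x right, y down, z forward; pixel columns grow to the right and rows downward; lengths in m; the calibration is good to about 2 mm. A picture is of the moment at which its call begins: read the wrist's pose just before it. camera_info takes no time and is no camera call; for the wrist camera it gives the pose at the moment of the call.
- r.close_job(): hands the job in; it is judged then, once.
The state is a dict: "time_s": time; "joints": joint angles; "qd": joint speeds; "joint_torque": joint torques, N m; "tcp_pos": TCP position; "eef_rot": TCP orientation; "contact_force": force on the tool from outside, world axes, zero at the start; "moment": the same for the moment, N m; "gripper_width": finger opening in m; "gripper_force": force on a finger pad.
Only numpy, scipy, OpenCV 4.12 (cv2) and the standard library are available. Lean on these libraries where they do the work, as an engineer would, in place of code of your own. Each camera call takes 0.05 s, during which the arm holds its last target. There are 200 camera calls.

TASK

I am standing at the kiln ready to lift its lid, so work the lid release for me: take the key with the oblong head out of the wooden key block, push it fully home in the lock on the sloping release box, wiggling it past the sticky pins where it hangs up, and turn it a quarter turn clockwise, up to its stop. The lock is sprung and drops back as soon as it is let go, so finish with the key still in your grip, holding it turned. Leave the other two keys and the things standing about where they are.

Things in the scene. Friction and masses are not known exactly. Their poses are not given: they have to be found in the camera images.
- release_key: The key to use, upright in the key block: steel blade and collar, black head shaped as an upright OBLONG. Origin at the blade's tip, z towards the head, x across its wide faces, y through its thickness. Blade z = 0 to 34, 16 wide (x), 4 thick (y), the first 6 tapering to a 7 x 2 point, two V-cuts in each edge; collar z = 34 to 39, 22 x 9. The same turned half round about z. 60 g, give or take.
- release_key_bow (a point): Middle of the oblong head of that key, 61 above its tip, axes as the key's. The head is 34 wide (x), 10 thick (y), 44 tall (z = 39 to 83 from the tip): grip it here across its thickness, fingers closing along y.
- disc_key: Another key, same size of blade and collar and the same axes, its head a round disc of 42 diameter, 10 thick. Stays in the block.
- tee_key: Another key, same size of blade and collar and the same axes, its head a T: a stem 12 wide under a 46 wide cross-bar, 80 from the tip at its top. Stays in the block.
- key_block: Fixed wooden block, 58 (x) x 202 (y) x 45 high, origin at the centre of its underside. Three slots in its top at y = -60, 0, +60 hold the three keys in any order, with about 1 mm of play: the blade is down in the slot, the collar rests on the block's top, so a key's tip is 11 above the table; the keys' wide faces look along the block's x.
- station: The release box, bolted down: grey, 125 (x) x 174 (y), 216 over its flanges, origin at the centre of its underside. Its panel slopes by 0.26 rad: about 58 high at the -x edge, 94 at the +x edge. The lock, a brass plug of 30 diameter in a steel collar of 46, is in its +y half; the -y half has a lens and a push button, up to 22 above the panel and 80 or more from the lock.
- keyway (a point): Centre of the keyway's mouth on the lock's face, about 77 above the table; turns with the plug. z points out of the lock along its axis, 0.26 rad from vertical, leaning to the box's -x; x runs along the slot. The slot is 17.8 (x) x 5.6 (y), bevelled by 2.8 all round at the mouth; the key fits either way round. Fully home the collar is on the face, the key's origin at z = -34.
- keyway_pins (a point): Point in the keyway 22 below its face, axes as keyway's. Sprung sticky pins stand in from both ends of the slot here and again 10 below the face; pushing the blade past takes about 5 to 20 N, and a spring under its tip resists the last 5 mm with about 2 to 4 N.
- lock (a joint): Turn of the plug, rad: 0 at rest, growing clockwise seen from outside (about -z of keyway), stop at 1.571. Blocked until the blade is within about 3 mm of home; a spring turns it back with 0.03 N m at rest, 0.10 at the stop. The blade has 0.1 rad of play in the slot, so the key has to turn that much further than the plug.
- slip_pot: small open pot, 70 across, 69 high, stands beyond the box; not to be disturbed
- tall_stamp: wooden stamp with a knob, 30 x 30 x 52; not to be disturbed
- small_stamp: wooden stamp with a knob, 24 x 24 x 52; not to be disturbed
- wood_rib: kidney-shaped wooden rib lying flat, 50 x 104 x 10; not to be disturbed

How it is judged (in metres and radians):
On the way, in this order (a step that is already met when the one before it is completed fails the run):
1. the oblong-headed key is lifted clear out of the block (z of release_key in the frame of key_block above 0.05 m), for 0.1 s.
2. the key is fully home in the lock, the lock not yet turned (z of release_key in the frame of keyway below -0.0312 m and x of release_key in the frame of keyway between -0.003 and 0.003 m and y of release_key in the frame of keyway between -0.003 and 0.003 m and angle between the z axis of release_key and the z axis of keyway, either way round below 0.12 rad and value of joint lock below 0.3 rad), for 0.1 s.
3. the lock is turned a quarter turn with the key home (z of release_key in the frame of keyway below -0.0312 m and x of release_key in the frame of keyway between -0.003 and 0.003 m and y of release_key in the frame of keyway between -0.003 and 0.003 m and angle between the z axis of release_key and the z axis of keyway, either way round below 0.12 rad and value of joint lock above 1.38 rad), for 0.2 s.
At the end, for the whole second after the job is handed in: the oblong-headed key is in the lock within 3 mm of fully home (tip within 3 mm of the keyway's axis, key and axis parallel within 0.12 rad), the lock is held at 1.38 rad or more of its 1.57 rad quarter turn, and the fingers still grip the key with more than 2 N; through the last second (all of step 3 and contact force between the fingers and release_key above 2 N); the arm keeps its last pose, push and grip.
It fails at once if one of the other two keys is shifted by more than 20 mm (distance of any of disc_key, tee_key from where it was at the start of the episode above 0.02 m).
It fails at once if something standing about is shifted by more than 20 mm (distance of any of slip_pot, tall_stamp, small_stamp, wood_rib from where it was at the start of the episode above 0.02 m).
It also fails if it takes over 51 s, if anything falls off the work surface, if the arm or the gripper's body presses on something with over 40 N, if the wrist force passes 120 N, or if a joint passes its speed limit or range.

## Working session

There is one attempt and no reset: what is moved stays moved. The work goes in short steps, Python scripts to look and compute and a tool call to move; the robot and the scene stay as the last step left them, time stands still between calls to the robot, and variables do not carry over. Pictures are saved under pics/ and viewed, at most 14 in all, crops included, and the job is handed in when it is done.

Besides the shell and the picture viewer there is one more tool, called after "Request:" by a JSON object that holds its "name" and its "arguments". play_rows: Moves the arm, as the interface text tells. Its arguments: {"type":"object","properties":{"rows":{"type":"array","items":{"type":"array","items":{"type":"array","items":{"type":"number"}}}},"squeeze":{"type":"number"}},"required":["rows"]}

```bash
ls; mkdir -p pics; python3 - <<'E'
from plant import r
import cv2, numpy as np
s=r.get_state(); print(s)
for n in("scene","top","wrist"):
    ci=r.camera_info(n); im=r.capture(n); cv2.imwrite(f"pics/{n}0.png",im[:,:,::-1]); print(n,ci["fovy"],ci["cx"],ci["cy"],np.round(ci["pose"],4).tolist())
E
```

```text
pics
{'time_s': 0.0, 'joints': array([-5.05319856e+01,  2.05922219e+01,  6.31473923e-01, -2.11857173e-02,
       -7.01356460e+01, -1.65057969e+01]), 'qd': array([ 0.08670903, -0.00489058, -0.05281272,  0.01314976, -0.04382669,
       -0.00079423]), 'joint_torque': array([-3.28103924e-04, -5.82713020e+01,  2.93043941e+01,  6.99712202e+00,
        6.59991187e-03, -1.79769040e-04]), 'tcp_pos': array([ 0.26309708, -0.62105833,  0.22559299]), 'eef_rot': array([ 1.79901920e+02, -8.29464932e-03, -1.57044991e+02]), 'contact_force': array([ 0.37694612, -0.43282611, -0.10416397]), 'moment': array([-0.01169442,  0.02458964,  0.03534835]), 'gripper_force': 0.0, 'gripper_width': 0.08750547805699468}
scene 54.535423579341675 276.03695526959933 209.69442039371035 [[-0.6802, -0.3434, 0.6477, -0.2782], [-0.7326, 0.35, -0.5838, 0.6703], [-0.0262, -0.8716, -0.4896, 0.681], [0.0, 0.0, 0.0, 1.0]]
top 53.95806311286764 273.98335243079356 213.83172526977154 [[0.012, -0.996, 0.0891, 0.3822], [-0.9998, -0.0105, 0.0174, -0.0375], [-0.0164, -0.0893, -0.9959, 1.4039], [0.0, 0.0, 0.0, 1.0]]
wrist 64.69298037112827 282.64469039895675 204.49832388024248 [[-0.3902, 0.8865, 0.2486, 0.1958], [0.9207, 0.3754, 0.1065, -0.6496], [0.0011, 0.2704, -0.9627, 0.3842], [0.0, 0.0, 0.0, 1.0]]
```

View pics/top0.png

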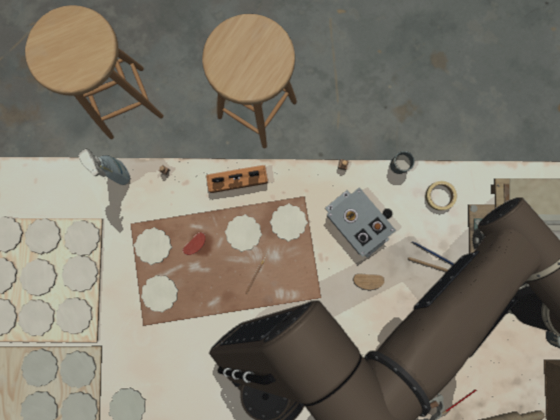

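View pics/scene0.png

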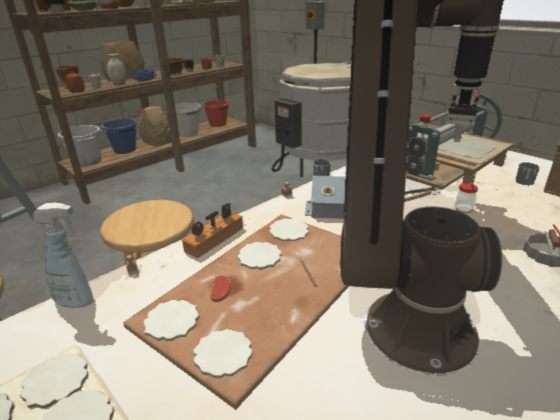

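The top view shows the block at about (237,179), the lock at (350,215) and the button and lens at about (370,232). In the scene view the oblong head looks like the right-hand key, at about (226,212). I'll enlarge both to check.

```bash
python3 - <<'E'
import cv2, numpy as np
t=cv2.imread("pics/top0.png"); s=cv2.imread("pics/scene0.png")
a=cv2.resize(t[155:205,200:275],(400,267),interpolation=cv2.INTER_CUBIC)
b=cv2.resize(t[175:265,310:410],(400,360)[:2],interpolation=cv2.INTER_CUBIC)[:330]
c=cv2.resize(s[195:260,175:255],(400,325),interpolation=cv2.INTER_CUBIC)
d=cv2.resize(s[150:220,275:360],(400,329),interpolation=cv2.INTER_CUBIC)
P=lambda x:cv2.copyMakeBorder(x[:267],0,max(0,267-len(x)),0,0,0)
o=np.vstack([np.hstack([P(a),cv2.resize(b,(400,267))]),np.hstack([c[:325],d[:325]])])
cv2.imwrite("pics/c1.png",o);print(o.shape)
E
```

```text
(592, 800, 3)
```

View pics/c1.png

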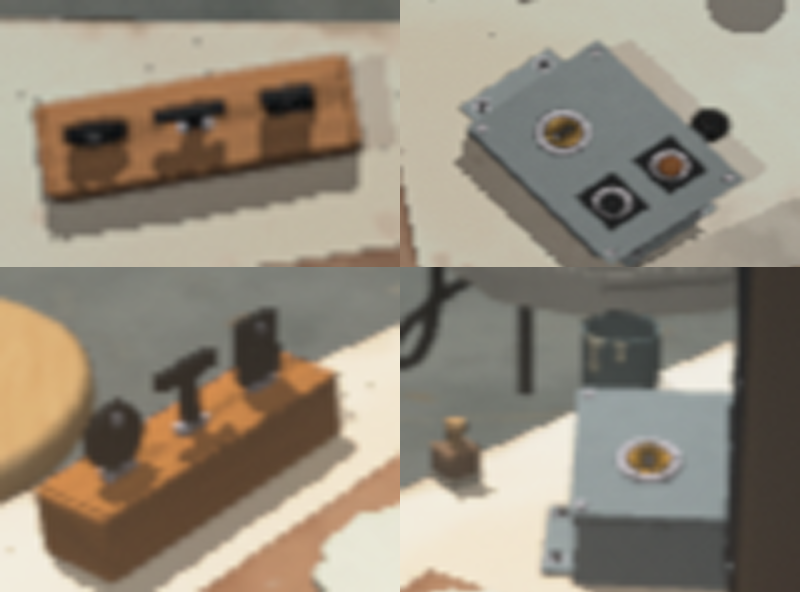

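The crops show the oblong head on the right-hand (-y) key, at about top (254,174) and scene (226,212). The tee is in the middle and the disc on the left. The lock is at top (350.5,215.5) and scene (328,191). Next I'll triangulate these roughly and plan a look with the wrist camera.

```bash
cat > h.py <<'E'
import numpy as np, cv2
from plant import r
from scipy.spatial.transform import Rotation as Ro
def ray(ci,uv):
    f=210/np.tan(np.radians(ci["fovy"]/2)); P=np.array(ci["pose"])
    d=P[:3,:3]@np.array([(uv[0]-ci["cx"])/f,(uv[1]-ci["cy"])/f,1.]); return P[:3,3],d/np.linalg.norm(d)
def tri(*rs):
    A=sum(np.eye(3)-np.outer(d,d) for o,d in rs); b=sum((np.eye(3)-np.outer(d,d))@o for o,d in rs)
    p=np.linalg.solve(A,b); return p,[np.linalg.norm((np.eye(3)-np.outer(d,d))@(p-o)) for o,d in rs]
def plane(rr,z): o,d=rr; return o+d*(z-o[2])/d[2]
def proj(ci,p):
    f=210/np.tan(np.radians(ci["fovy"]/2)); P=np.array(ci["pose"]); q=P[:3,:3].T@(np.asarray(p)-P[:3,3])
    return np.array([ci["cx"]+f*q[0]/q[2],ci["cy"]+f*q[1]/q[2]])
def toolR(): return Ro.from_euler("xyz",r.get_state()["eef_rot"],degrees=True).as_matrix()
def go(p,yaw=None):
    """shares for target TCP p and tool yaw (deg)"""
    s=r.get_state(); R=toolR(); d=R.T@(np.asarray(p)-s["tcp_pos"])/0.5
    t=0 if yaw is None else np.radians((-(yaw-s["eef_rot"][2])+180)%360-180)/1.5
    return np.round(d,4),round(t,4)
E
python3 - <<'E'
from h import *
T=r.camera_info("top");S=r.camera_info("scene")
for n,a,b in(("lock",(350.5,215.5),(328.1,191.1)),("head",(254,173.7),(226.2,211.6))):
    print(n,tri(ray(T,a),ray(S,b)))
W=np.array(r.camera_info("wrist")["pose"]);R=toolR();s=r.get_state()
print("cam in tool",R.T@(W[:3,3]-s["tcp_pos"]),"axis",R.T@W[:3,2],"x",R.T@W[:3,0])
E
```

```text
lock (array([ 0.49797591, -0.26217198,  0.07124278]), [np.float64(0.000781202359451653), np.float64(0.0007812023594517312)])
head (array([0.63377483, 0.05358262, 0.06730822]), [np.float64(0.0006245512235878826), np.float64(0.0006245512235878452)])
cam in tool [ 0.07315742  0.00023261 -0.15846836] axis [-2.70580160e-01 -3.07305923e-04  9.62697399e-01] x [1.68660974e-04 9.99999919e-01 3.66618017e-04]
```

```bash
python3 - <<'E'
from h import *
print(go((0.498,-0.262,0.20),-82))
E
```

```text
(array([-0.7127,  0.4782,  0.0522]), np.float64(-0.8731))
```

Request:
{"name": "play_rows", "arguments": {"rows": [[[0,-0.06,0.04,0.005,-0.08],[0,-0.13,0.085,0.01,-0.16],[0,-0.2,0.13,0.015,-0.24],[0,-0.26,0.175,0.02,-0.32],[0,-0.32,0.215,0.025,-0.38],[0,-0.356,0.24,0.026,-0.436],[0,-0.356,0.24,0.026,-0.436],[0,-0.356,0.24,0.026,-0.436]]]}}

```text
time_s: 0.82
tcp_pos: [0.3812, -0.4405, 0.2137]
eef_rot: [-180.0, 0.0, -119.4]
contact_force: [-0.6, -0.2, 0.2]
gripper_width: 0.0876
gripper_force: 0.0
```

```bash
python3 - <<'E'
from h import *
s=r.get_state();print(s["tcp_pos"],s["eef_rot"],s["joints"],go((0.498,-0.262,0.20),-82))
E
```

```text
[ 0.38115915 -0.44046996  0.213693  ] [-1.79995798e+02  2.32942355e-03 -1.19439169e+02] [-2.99056678e+01  1.24031804e+01 -1.24184650e+01 -2.60421977e-03
 -6.51741716e+01  4.67592444e-01] (array([-0.4257, -0.0281,  0.0274]), np.float64(-0.4356))
```

Request:
{"name": "play_rows", "arguments": {"rows": [[[0,-0.08,-0.005,0.005,-0.08],[0,-0.16,-0.01,0.01,-0.16],[0,-0.24,-0.015,0.015,-0.24],[0,-0.31,-0.02,0.02,-0.31],[0,-0.37,-0.025,0.025,-0.38],[0,-0.426,-0.028,0.027,-0.436],[0,-0.426,-0.028,0.027,-0.436],[0,-0.426,-0.028,0.027,-0.436]]]}}

```text
time_s: 1.48
tcp_pos: [0.4981, -0.2629, 0.1997]
eef_rot: [180.0, 0.0, -82.1]
contact_force: [-0.0, -0.2, 0.1]
gripper_width: 0.088
gripper_force: 0.0
```

```bash
python3 - <<'E'
from h import *
import json
s=r.get_state();ci=r.camera_info("wrist");im=r.capture("wrist")
cv2.imwrite("pics/w1.png",im[:,:,::-1]); ci["pose"]=np.array(ci["pose"]).tolist(); json.dump(ci,open("w1.json","w"))
print(s["tcp_pos"],s["eef_rot"],s["joints"],go((0.634,0.054,0.22),-82))
E
```

```text
[ 0.4981265  -0.26288305  0.19974831] [ 1.79964877e+02  5.60943267e-03 -8.20831888e+01] [-7.91036384e+00  1.12198802e+01 -1.58712599e+01  4.69643380e-03
 -6.29441810e+01  1.58250392e+01] (array([-0.592 , -0.3568, -0.0406]), np.float64(-0.002))
```

View pics/w1.png

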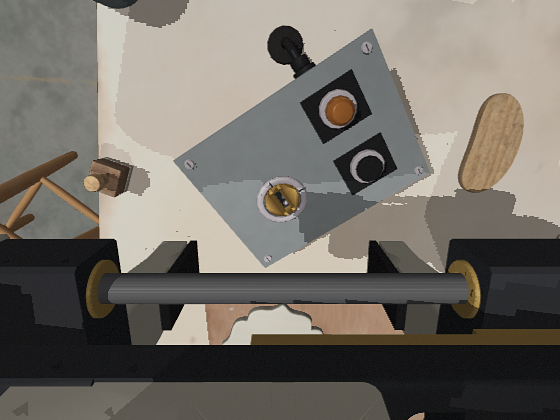

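```bash
python3 - <<'E'
import cv2
t=cv2.imread("pics/w1.png"); cv2.imwrite("pics/w1c.png",cv2.resize(t[165:235,240:330],(720,560),interpolation=cv2.INTER_CUBIC))
E
```

```text
(no output)
```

View pics/w1c.png

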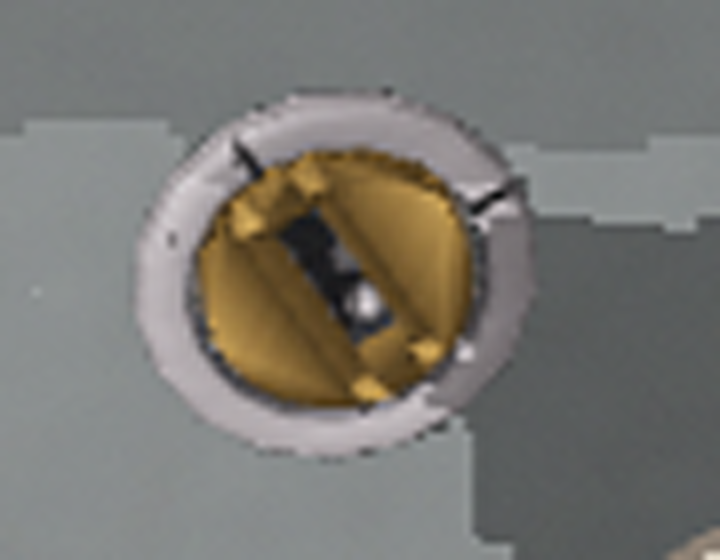

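Request:
{"name": "play_rows", "arguments": {"rows": [[[0,-0.08,-0.048,-0.006,0],[0,-0.15,-0.09,-0.012,0],[0,-0.22,-0.132,-0.018,0],[0,-0.29,-0.174,-0.024,0],[0,-0.36,-0.216,-0.03,0],[0,-0.43,-0.258,-0.035,0],[0,-0.5,-0.3,-0.04,0],[0,-0.5,-0.3,-0.04,0]]]}}

```text
time_s: 2.2
tcp_pos: [0.6146, 0.0087, 0.2201]
eef_rot: [-179.9, 0.0, -82.1]
contact_force: [0.1, -0.9, -0.2]
gripper_width: 0.0877
gripper_force: 0.0
```

```bash
python3 - <<'E'
from h import *
import json
s=r.get_state();ci=r.camera_info("wrist");im=r.capture("wrist")
cv2.imwrite("pics/w2.png",im[:,:,::-1]); ci["pose"]=np.array(ci["pose"]).tolist(); json.dump(ci,open("w2.json","w"))
print(s["tcp_pos"],s["eef_rot"],go((0.634,0.054,0.22),-82))
E
```

```text
[0.61459942 0.00871379 0.22010864] [-1.79910733e+02  5.28876034e-03 -8.20600088e+01] (array([-0.0881, -0.0543, -0.0005]), np.float64(-0.0009))
```

View pics/w2.png

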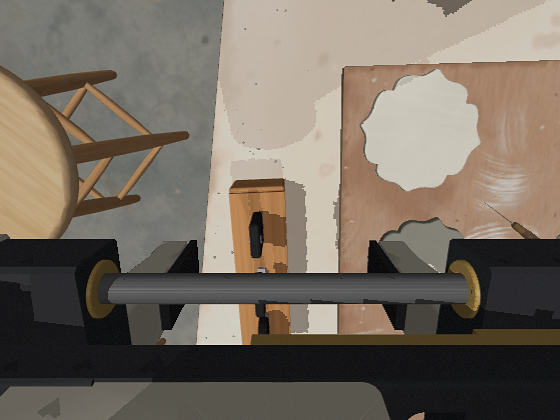

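The slot at rest runs upper-left to lower-right, which is along box x. Its ends in w1 are at about (274.6,189.6) and (289.9,211.1), with the centre at (282.3,200.4). In w2 the oblong head is at about (257,235) and the block's top face runs from (231,190) to (284,190) and down. Now I'll measure these.

```bash
cat > m.py <<'E'
from h import *
import json
def head(im,box):
    u0,v0,u1,v1=box; c=im[v0:v1,u0:u1].max(axis=2); m=(c<62).astype(np.uint8)
    n,l,st,ce=cv2.connectedComponentsWithStats(m); k=1+np.argmax(st[1:,4])
    cnt=cv2.findContours((l==k).astype(np.uint8),0,1)[0][0]+np.array([u0,v0])
    return ce[k]+[u0,v0],st[k],cv2.minAreaRect(cnt)
E
python3 - <<'E'
from m import *
w1=json.load(open("w1.json"));w2=json.load(open("w2.json"));T=r.camera_info("top");S=r.camera_info("scene")
L=lambda n:cv2.imread(f"pics/{n}.png")
print("lock tri",tri(ray(w1,(282.25,200.4)),ray(T,(350.5,215.5)),ray(S,(328.1,191.1))), "plane77",plane(ray(w1,(282.25,200.4)),.077))
# slot ends, onto tilted panel plane
c=plane(ray(w1,(282.25,200.4)),.077)
# box panel corner screws / edges: directions
a,b=[plane(ray(w1,p),.077) for p in((274.6,189.6),(289.9,211.1))]
print("slot dir (flat)",np.degrees(np.arctan2(*(a-b)[[1,0]])),np.linalg.norm(a-b))
# iterate with tilted plane
th=np.arctan2(*(a-b)[[1,0]])
for i in range(3):
    n=np.array([-np.sin(.26)*np.cos(th),-np.sin(.26)*np.sin(th),np.cos(.26)])
    q=[]
    for p in((274.6,189.6),(289.9,211.1)):
        o,d=ray(w1,p); q.append(o+d*(n@(c-o))/(n@d))
    e=q[0]-q[1]; th=np.arctan2(e[1],e[0])
print("slot yaw",np.degrees(th),np.linalg.norm(e))
# box edge directions through panel screws: (190,164),(268,259) ends of +y side; (367,48),(420,170) of -y side
sc=[]
for p in((190.5,164.5),(267.5,259.5),(366.5,47.5),(419.5,170.5)):
    o,d=ray(w1,p); sc.append(o+d*(n@(c-o))/(n@d))
sc=np.array(sc); print(np.round(sc,4).tolist())
for i,j in((1,0),(3,2),(2,0),(3,1)):
    v=sc[j]-sc[i]; print(i,j,np.degrees(np.arctan2(v[1],v[0])),np.linalg.norm(v))
h=head(L("w2"),(240,200,278,266)); print(h)
ht=head(L("top0"),(246,166,263,180)); hs=head(L("scene0"),(218,203,235,221)); print(ht,hs)
print("head wrist z72",plane(ray(w2,h[0]),.072),"tri",tri(ray(w2,h[0]),ray(T,ht[0]),ray(S,hs[0])),tri(ray(w2,h[0]),ray(S,hs[0])))
# block top right edge
im=cv2.cvtColor(L("w2"),cv2.COLOR_BGR2HSV); 
for v in(196,205,215,225,234):
    x=np.where((im[v,215:320,1]>100)&(im[v,215:320,2]>100))[0]+215; print(v,x.min(),x.max(),[np.round(plane(ray(w2,(u,v)),.045)[:2],4).tolist() for u in (x.min()-.5,x.max()+.5)])
E
```

```text
lock tri (array([ 0.49739986, -0.26067862,  0.07273186]), [np.float64(0.0013580762263632601), np.float64(0.001243611143199266), np.float64(0.001428954146866555)]) plane77 [ 0.49769965 -0.26041585  0.077     ]
slot dir (flat) -47.58535822485954 0.023710625756861243
slot yaw -49.898723452517096 0.02609711827908655
[[0.5749, -0.2845, 0.0951], [0.5032, -0.1969, 0.065], [0.4535, -0.3877, 0.0953], [0.3797, -0.3015, 0.0651]]
1 0 -50.724973774282844 0.11709502386396374
3 2 -49.402898785798975 0.11743808789727939
2 0 40.380578490473894 0.15925075332685512
3 1 40.256229421976705 0.16186327981557821
(array([256.18878505, 234.34766355]), array([  9,  12,  15,  46, 535], dtype=int32), ((256.1556396484375, 234.49029541015625), (45.16188049316406, 13.723222732543945), 86.42366790771484))
(array([253.55813953, 173.65116279]), array([ 3,  5, 10,  6, 43], dtype=int32), ((253.5270233154297, 173.66213989257812), (4.438772678375244, 9.04194450378418), 80.53767395019531)) (array([225.70114943, 210.63218391]), array([ 4,  1,  8, 14, 87], dtype=int32), ((225.5, 210.5), (13.0, 7.0), 90.0))
head wrist z72 [0.63421615 0.05580601 0.072     ] tri (array([0.63362369, 0.05528171, 0.07161017]), [np.float64(0.0008682384688825058), np.float64(0.0013541234176584279), np.float64(0.0005086260001831091)]) (array([0.63409727, 0.05579889, 0.07161234]), [np.float64(0.00019624649575521584), np.float64(0.0001962464957552097)])
196 229 284 [[0.6685, 0.0282], [0.611, 0.0201]]
205 230 285 [[0.6666, 0.0377], [0.6086, 0.0296]]
215 231 285 [[0.6645, 0.0485], [0.607, 0.0404]]
225 232 285 [[0.6623, 0.0594], [0.6055, 0.0515]]
234 233 286 [[0.6603, 0.0694], [0.603, 0.0614]]
```

Checks:
- The head triangulates to z = 71.6 mm (expected 72), and the block is 57.5 mm wide (expected 58).
- The lock triangulates to about z = 73–77 mm. Box x is at yaw -50° and key x at -79°.

I'll go to the grasp.

```bash
python3 - <<'E'
from h import *
print(go((0.634,0.0555,0.062),-79))
E
```

```text
(array([-0.0911, -0.0547,  0.3155]), np.float64(-0.0358))
```

Request:
{"name": "play_rows", "arguments": {"rows": [[[0,-0.05,-0.03,0,-0.0358],[0,-0.0911,-0.0547,0,-0.0358],[0,-0.0911,-0.0547,0.06,-0.0358],[0,-0.0911,-0.0547,0.13,-0.0358],[0,-0.0911,-0.0547,0.2,-0.0358],[0,-0.0911,-0.0547,0.26,-0.0358],[0,-0.0911,-0.0547,0.3155,-0.0358],[0,-0.0911,-0.0547,0.3155,-0.0358]]]}}

```text
time_s: 2.92
tcp_pos: [0.6286, 0.0506, 0.0564]
eef_rot: [179.4, -0.0, -79.3]
contact_force: [-1.8, -0.5, -0.9]
gripper_width: 0.0876
gripper_force: 0.0
```

Request:
{"name": "play_rows", "arguments": {"rows": [[[0.4,0,0,0,0],[0.8,0,0,0,0],[1,0,0,0,0],[1,0,0,0,0],[1,0,0,0,0],[1,0,0,0,0],[1,0,0,0,0],[1,0,0,0,0]]], "squeeze": 15}}

```text
time_s: 3.58
tcp_pos: [0.6328, 0.0541, 0.0627]
eef_rot: [-180.0, 0.0, -79.0]
contact_force: [0.2, -0.4, 1.3]
gripper_width: 0.0396
gripper_force: 0.0
```

Request:
{"name": "play_rows", "arguments": {"rows": [[[1,0,0,0,0],[1,0,0,0,0],[1,0,0,0,0],[1,0,0,0,0],[1,0,0,0,0],[1,0,0,0,0],[1,0,0,0,0],[1,0,0,0,0]]]}}

```text
time_s: 4.25
tcp_pos: [0.6337, 0.0543, 0.0625]
eef_rot: [-179.9, 0.0, -79.0]
contact_force: [4.8, 1.0, -2.7]
gripper_width: 0.0099
gripper_force: 15.0
```

Request:
{"name": "play_rows", "arguments": {"rows": [[[1,0,0,-0.02,0],[1,0,0,-0.05,0],[1,0,0,-0.09,0],[1,0,0,-0.13,0],[1,0,0,-0.17,0],[1,0,0,-0.2,0],[1,0,0,-0.22,0],[1,0,0,-0.22,0]]]}}

```text
time_s: 4.92
tcp_pos: [0.6331, 0.054, 0.1745]
eef_rot: [-179.9, 0.0, -79.0]
contact_force: [0.5, -0.6, -0.0]
gripper_width: 0.0098
gripper_force: 15.0
```

```bash
python3 - <<'E'
from h import *
s=r.get_state();print(s["gripper_width"],s["gripper_force"],s["joints"])
th=np.radians(-50);n=np.array([-np.sin(.26)*np.cos(th),-np.sin(.26)*np.sin(th),np.cos(.26)])
k=np.array([.4977,-.2604,.077]); print("axis",n)
# vertical-key: tip 15 mm above mouth centre. grasp point 70 from tip
print(go((k[0],k[1],k[2]+.025+.070-.019),-50))
ci=r.camera_info("wrist");im=r.capture("wrist");cv2.imwrite("pics/w3.png",im[:,:,::-1])
E
```

```text
0.00975484216277056 14.99523639678955 [ 2.24516622e+01  1.88588997e+01 -8.86110302e+00  1.85345146e-02
 -6.21464334e+01 -1.14705864e+01]
axis [-0.16524819  0.19693513  0.96638998]
(array([0.5656, 0.3859, 0.0419]), np.float64(-0.3375))
```

View pics/w3.png

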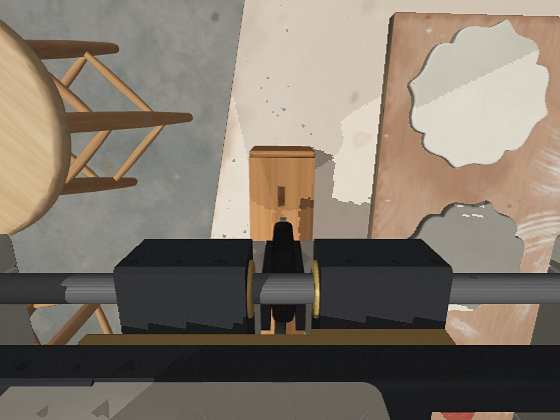

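The key is held between the fingers, with the blade tip at about (283,217). The empty slot in the block is at about (282,196). I'll use both to find the key's offset in the grip.

```bash
python3 - <<'E'
from h import *
ci=r.camera_info("wrist");s=r.get_state();R=toolR();im=cv2.imread("pics/w3.png")
g=im.max(axis=2)
m=(g[180:212,270:294]<75).astype(np.uint8); n,l,st,ce=cv2.connectedComponentsWithStats(m);print(st[1:],ce[1:]+[270,180])
for x in(-.002,0,.002): 
    for z in (.051,.045): print(x,z,[proj(ci,s["tcp_pos"]+R@np.array([x+e,0,z])).round(1).tolist() for e in(-.0035,.0035)])
c=plane(ray(ci,(282,196)),.045); print(c, "key in tool x:",(R.T@(c-np.array([.6337,.0543,.0625])))[:2])
cv2.imwrite("pics/w3c.png",cv2.resize(im[180:260,255:315],(600,600)[:2],interpolation=cv2.INTER_CUBIC))
E
```

```text
[] []
-0.002 0.051 [[282.2, 232.3], [282.2, 222.5]]
-0.002 0.045 [[282.2, 235.6], [282.2, 225.5]]
0 0.051 [[282.2, 229.5], [282.2, 219.6]]
0 0.045 [[282.2, 232.7], [282.2, 222.5]]
0.002 0.051 [[282.2, 226.7], [282.2, 216.8]]
0.002 0.045 [[282.2, 229.8], [282.2, 219.6]]
[0.63286905 0.05386967 0.045     ] key in tool x: [0.00027094 0.00090927]
```

View pics/w3c.png

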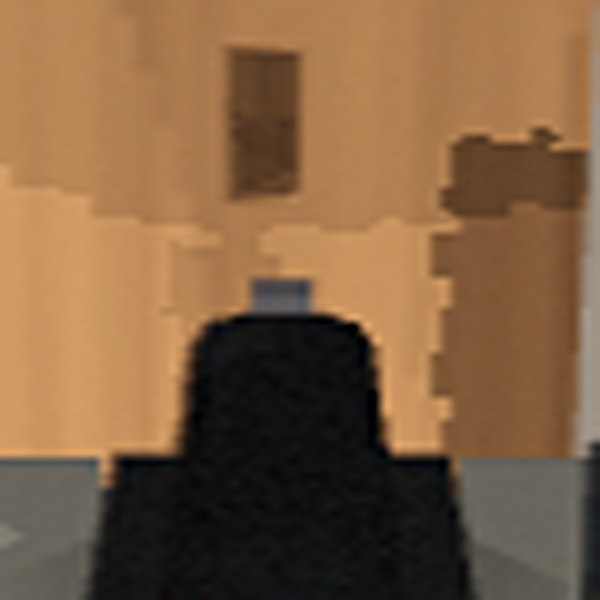

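Request:
{"name": "play_rows", "arguments": {"rows": [[[1,0.04,0.03,0,-0.03],[1,0.09,0.06,0,-0.06],[1,0.14,0.095,0,-0.09],[1,0.19,0.13,0,-0.12],[1,0.24,0.165,0,-0.15],[1,0.29,0.2,0,-0.18],[1,0.34,0.232,0,-0.21],[1,0.38,0.26,0,-0.24]]]}}

```text
time_s: 5.63
tcp_pos: [0.5391, -0.1588, 0.1706]
eef_rot: [179.9, 0.1, -58.3]
contact_force: [0.6, -1.2, -1.2]
gripper_width: 0.01
gripper_force: 15.0
```

```bash
cat >> h.py <<'E'
th=np.radians(-50.);N=np.array([-np.sin(.26)*np.cos(th),-np.sin(.26)*np.sin(th),np.cos(.26)])
K=np.array([.4977,-.2604,.077]); TIP=np.array([-.0005,.0003,.051])
def tcp_vert(d,yaw=-50):
    "TCP with key upright, tip on axis at height d over mouth"
    return K+d*N-Ro.from_euler("xyz",[180,0,yaw],degrees=True).as_matrix()@TIP
def tcp_tilt(d,L=.070,a=1.):
    "TCP with key tilted by a*0.26, tip at d on the axis"
    t=.26*a; n=np.array([-np.sin(t)*np.cos(th),-np.sin(t)*np.sin(th),np.cos(t)])
    return K+d*N+L*n-[0,0,.019]
E
python3 - <<'E'
from h import *
print(go(tcp_vert(.015),-50), tcp_vert(.015))
E
```

```text
(array([0.1227, 0.1774, 0.0565]), np.float64(-0.0966)) [ 0.49577248 -0.25763616  0.14249585]
```

Request:
{"name": "play_rows", "arguments": {"rows": [[[1,0.03,0.04,0,-0.02],[1,0.06,0.08,0,-0.03],[1,0.08,0.12,0.01,-0.04],[1,0.09,0.14,0.02,-0.04],[1,0.095,0.15,0.03,-0.04],[1,0.095,0.15,0.03,-0.04],[1,0.095,0.15,0.03,-0.04],[1,0.095,0.15,0.03,-0.04]]]}}

```text
time_s: 6.3
tcp_pos: [0.5028, -0.2364, 0.1572]
eef_rot: [180.0, 0.0, -54.9]
contact_force: [0.1, 1.0, 0.0]
gripper_width: 0.0097
gripper_force: 15.0
```

```bash
python3 - <<'E'
from h import *
s=r.get_state();print(s["tcp_pos"],s["eef_rot"],s["joints"],go(tcp_vert(.004),-50), tcp_vert(.004))
E
```

```text
[ 0.50279823 -0.23643762  0.15715301] [ 1.79991174e+02  8.64396796e-03 -5.49208615e+01] [-4.99146343e+00  1.26301659e+01 -2.00977152e+01 -1.10892733e-03
 -5.72844377e+01  4.00712021e+01] (array([0.0323, 0.0354, 0.0506]), np.float64(-0.0573)) [ 0.49759021 -0.25980245  0.13186556]
```

Request:
{"name": "play_rows", "arguments": {"rows": [[[1,0.02,0.02,0.0,-0.04],[1,0.0323,0.0354,0.01,-0.0573],[1,0.0323,0.0354,0.03,-0.0573],[1,0.0323,0.0354,0.045,-0.0573],[1,0.0323,0.0354,0.0506,-0.0573],[1,0.0323,0.0354,0.0506,-0.0573],[1,0.0323,0.0354,0.0506,-0.0573],[1,0.0323,0.0354,0.0506,-0.0573]]]}}

```text
time_s: 6.97
tcp_pos: [0.4975, -0.2602, 0.1323]
eef_rot: [-180.0, -0.0, -50.0]
contact_force: [-0.4, -0.5, 0.7]
gripper_width: 0.0099
gripper_force: 15.0
```

```bash
python3 - <<'E'
from h import *
s=r.get_state();print(s["tcp_pos"],s["eef_rot"],s["contact_force"])
im=r.capture("wrist");cv2.imwrite("pics/w4.png",cv2.resize(im[150:250,225:345,::-1],(720,600),interpolation=cv2.INTER_CUBIC))
print(go(tcp_vert(-.004),-50),go(tcp_vert(-.009),-50),go(tcp_tilt(-.009),-50),go(tcp_tilt(-.009,a=.5),-50))
E
```

```text
[ 0.49747971 -0.26020878  0.13231098] [-1.79990220e+02 -2.24422908e-02 -5.00036508e+01] [-0.39892761 -0.47156113  0.68289296]
(array([ 0.0035, -0.0008,  0.0165]), np.float64(-0.0001)) (array([ 0.006 , -0.0008,  0.0262]), np.float64(-0.0001)) (array([-0.031 , -0.0002,  0.0309]), np.float64(-0.0001)) (array([-0.0131, -0.0002,  0.0274]), np.float64(-0.0001))
```

View pics/w4.png

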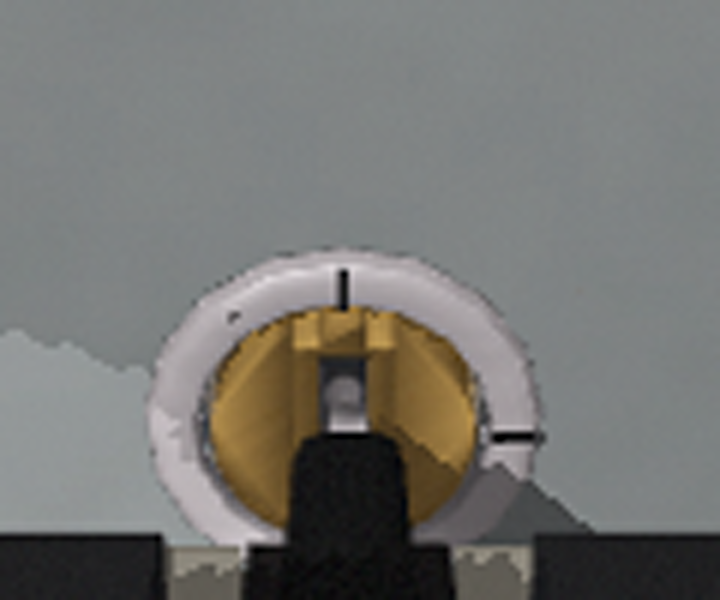

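The blade (col 347) lines up with the slot (col 344) to within about 0.3 mm. I'll enter the mouth.

Request:
{"name": "play_rows", "arguments": {"rows": [[[1,0.001,-0.0008,0.005,0],[1,0.002,-0.0008,0.01,0],[1,0.003,-0.0008,0.014,0],[1,0.004,-0.0008,0.018,0],[1,0.005,-0.0008,0.022,0],[1,0.006,-0.0008,0.0262,0],[1,0.006,-0.0008,0.0262,0],[1,0.006,-0.0008,0.0262,0]]]}}

```text
time_s: 7.68
tcp_pos: [0.4989, -0.2624, 0.1184]
eef_rot: [180.0, 0.1, -50.0]
contact_force: [-0.5, 1.3, -2.5]
gripper_width: 0.0095
gripper_force: 15.0
```

```bash
python3 - <<'E'
from h import *
s=r.get_state();print(s["tcp_pos"],s["contact_force"],s["moment"], tcp_vert(-.009))
print(go(tcp_tilt(-.009),-50),go(tcp_tilt(-.009,a=.5),-50),go(tcp_tilt(-.009,a=1.1),-50))
E
```

```text
[ 0.49891651 -0.26235655  0.11842297] [-0.46968828  1.26388377 -2.49423639] [ 0.53881905  0.35646142 -0.02334062] [ 0.49973844 -0.2623626   0.11930249]
(array([-0.0359, -0.0006,  0.003 ]), np.float64(-0.0005)) (array([-0.0181, -0.0006, -0.0006]), np.float64(-0.0005)) (array([-0.0394, -0.0006,  0.004 ]), np.float64(-0.0005))
```

The tip went in about 9 mm with almost no force. Next I'll pivot the key in a light grip, bringing the grip point onto the lock axis.

Request:
{"name": "play_rows", "arguments": {"rows": [[[1,-0.005,-0.0005,0,0],[1,-0.01,-0.0005,0,0],[1,-0.015,-0.0005,0,0],[1,-0.02,-0.0005,0.0005,0],[1,-0.025,-0.0005,0.001,0],[1,-0.03,-0.0005,0.002,0],[1,-0.036,-0.0005,0.003,0],[1,-0.036,-0.0005,0.003,0]]], "squeeze": 7}}

```text
time_s: 8.35
tcp_pos: [0.4879, -0.2483, 0.1178]
eef_rot: [-180.0, -0.0, -50.0]
contact_force: [0.5, -1.3, 3.0]
gripper_width: 0.01
gripper_force: 7.0
```

```bash
python3 - <<'E'
from h import *
s=r.get_state();print(s["tcp_pos"],s["contact_force"],s["moment"], tcp_tilt(-.009))
im=r.capture("wrist");cv2.imwrite("pics/w5.png",cv2.resize(im[150:270,205:365,::-1],(800,600),interpolation=cv2.INTER_CUBIC))
E
```

```text
[ 0.48792354 -0.24829047  0.11781072] [ 0.46724001 -1.26327826  2.98228802] [-0.3863765  -0.06471943 -0.00550512] [ 0.48761986 -0.24838696  0.11694979]
```

View pics/w5.png

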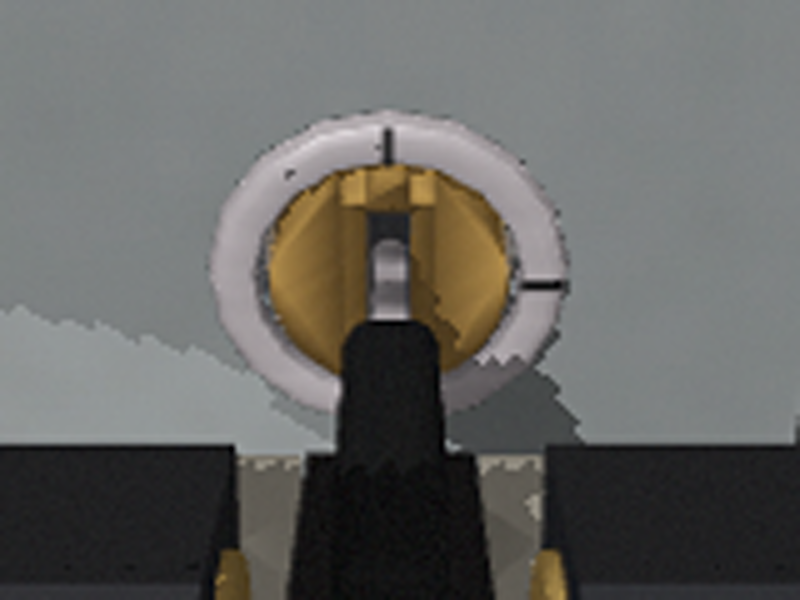

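The key has tilted into the slot. I'll push along the lock axis with a firm grip and a small wiggle.

Request:
{"name": "play_rows", "arguments": {"rows": [[[1,0,0,0,0],[1,0,0,0,0],[1,0.0013,0,0.005,0.01],[1,0.0026,0,0.01,-0.01],[1,0.0039,0,0.015,0.01],[1,0.0052,0,0.02,-0.01],[1,0.0064,0,0.024,0],[1,0.0064,0,0.024,0]]], "squeeze": 40}}

```text
time_s: 9.07
tcp_pos: [0.4914, -0.2517, 0.1054]
eef_rot: [-179.9, -0.1, -50.1]
contact_force: [4.2, -5.7, -3.0]
gripper_width: 0.0096
gripper_force: 40.0
```

```bash
python3 - <<'E'
from h import *
s=r.get_state();print(s["tcp_pos"],s["contact_force"],s["moment"],N@s["contact_force"], "depth if L=70:",N@(s["tcp_pos"]+[0,0,.019]-K)-.07, go(tcp_tilt(-.034),-50))
E
```

```text
[ 0.49138512 -0.25165516  0.10541861] [ 4.22017583 -5.71599839 -2.96663105] [-2.30730798 -1.93236363  0.06221193] -4.689979823796051 depth if L=70: -0.021409437624851167 (array([0.003 , 0.0016, 0.0253]), np.float64(-0.0011))
```

Request:
{"name": "play_rows", "arguments": {"rows": [[[1,0.0015,0,0.005,0.01],[1,0.003,0,0.01,-0.01],[1,0.0045,0,0.015,0.01],[1,0.006,0,0.02,-0.01],[1,0.0075,0,0.025,0.01],[1,0.0085,0,0.03,-0.01],[1,0.0085,0,0.03,0],[1,0.0085,0,0.03,0]]]}}

```text
time_s: 9.73
tcp_pos: [0.4937, -0.2547, 0.0911]
eef_rot: [-179.9, -0.1, -50.1]
contact_force: [1.1, -1.0, 7.7]
gripper_width: 0.0101
gripper_force: 40.0
```

```bash
python3 - <<'E'
from h import *
s=r.get_state();print(s["tcp_pos"],s["contact_force"],s["moment"],N@s["contact_force"], "depth if L=70:",N@(s["tcp_pos"]+[0,0,.019]-K)-.07, go(tcp_tilt(-.034),-50))
im=r.capture("wrist");cv2.imwrite("pics/w6.png",cv2.resize(im[150:270,205:365,::-1],(800,600),interpolation=cv2.INTER_CUBIC))
E
```

```text
[ 0.49374597 -0.25466604  0.09108782] [ 1.05703888 -0.97676535  7.68540461] [-0.73093573 -0.64806674  0.02676194] 7.060064816223174 depth if L=70: -0.036241645502398744 (array([-0.0046,  0.0013, -0.0034]), np.float64(-0.0011))
```

View pics/w6.png

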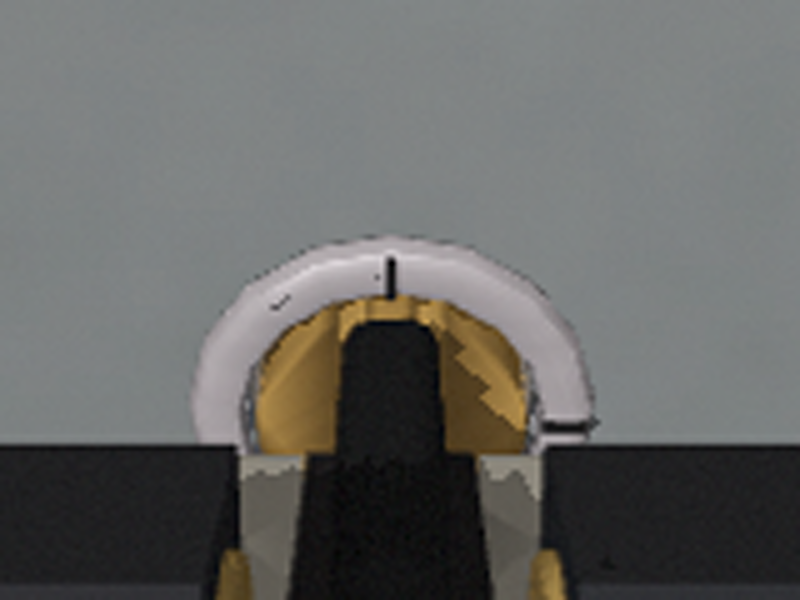

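Request:
{"name": "play_rows", "arguments": {"rows": [[[1,0.0005,0,0.002,0.015],[1,0.001,0,0.004,-0.015],[1,0.0015,0,0.006,0.015],[1,0.002,0,0.008,-0.015],[1,0.002,0,0.008,0.015],[1,0.002,0,0.008,-0.015],[1,0.002,0,0.008,0],[1,0.002,0,0.008,0]]], "squeeze": 50}}

```text
time_s: 10.45
tcp_pos: [0.494, -0.255, 0.0902]
eef_rot: [-179.9, -0.1, -50.1]
contact_force: [-10.3, 9.2, 38.6]
gripper_width: 0.01
gripper_force: 50.0
```

```bash
cat > st.py <<'E'
from h import *
s=r.get_state();print(s["tcp_pos"],s["eef_rot"][2],s["joints"][5],s["contact_force"],s["moment"],"axial",N@s["contact_force"], "depth:",N@(s["tcp_pos"]+[0,0,.019]-K)-.07,"off-axis", (lambda v:(v-N*(N@v)))(s["tcp_pos"]+[0,0,.019]-K),s["gripper_width"])
E
python3 st.py
```

```text
[ 0.49399013 -0.2550496   0.0902057 ] -50.05490552130161 47.002303122621385 [-10.33732085   9.20107576  38.63450241] [ 3.19983625  3.40538835 -0.07085486] axial 40.85623457397158 depth: -0.03721000077465617 off-axis [ 0.00170861 -0.00110711  0.00051778] 0.009964138806960555
```

The key hit a hard stop with 41 N axial, so the collar is on the face and the key is home. I'll ease the push a little, drop the squeeze to 25 N and turn clockwise (+ about tool z).

Request:
{"name": "play_rows", "arguments": {"rows": [[[1,-0.0008,0,-0.003,0],[1,-0.0008,0,-0.003,0.04],[1,-0.0008,0.0003,-0.003,0.1],[1,-0.001,0.0005,-0.003,0.16],[1,-0.001,0.0007,-0.003,0.22],[1,-0.0012,0.001,-0.003,0.28],[1,-0.0012,0.001,-0.003,0.3],[1,-0.0012,0.001,-0.003,0.3]]], "squeeze": 25}}

```text
time_s: 11.12
tcp_pos: [0.4956, -0.2542, 0.0903]
eef_rot: [-179.7, -0.1, -75.9]
contact_force: [0.9, 8.6, 19.9]
gripper_width: 0.0107
gripper_force: 25.5
```

```bash
python3 st.py
```

```text
[ 0.49555475 -0.25422841  0.09031403] -75.91817546351096 21.158715152716198 [ 0.90152572  8.60846922 19.91866376] [ 3.46213828 -0.94888998  0.30163001] axial 20.79553152892379 depth: -0.03720214526397809 off-axis [ 0.00327454 -0.00028746  0.00061851] 0.010709948922491776
```

Request:
{"name": "play_rows", "arguments": {"rows": [[[1,-0.0002,-0.0015,0,0.05],[1,-0.0002,-0.0018,0,0.1],[1,-0.0002,-0.002,0,0.15],[1,-0.0002,-0.0025,0,0.2],[1,0,-0.003,0,0.25],[1,0,-0.003,0,0.3],[1,0,-0.003,0,0.33],[1,0,-0.003,0,0.33]]]}}

```text
time_s: 11.78
tcp_pos: [0.496, -0.2547, 0.09]
eef_rot: [-179.7, 0.0, -104.3]
contact_force: [-1.1, 3.4, 17.9]
gripper_width: 0.0134
gripper_force: 26.2
```

```bash
python3 st.py
```

```text
[ 0.49601743 -0.25467953  0.08999864] -104.32904578581513 -7.304401321030479 [-1.05283667  3.39480892 17.91437095] [ 1.07809072 -0.38288366  0.26245998] axial 18.154805038223703 depth: -0.03767223148538334 off-axis [ 0.00365954 -0.00064601  0.00075741] 0.013404642796826053
```

Request:
{"name": "play_rows", "arguments": {"rows": [[[1,0,-0.0004,0,0.07],[1,0.0001,-0.0008,0,0.14],[1,0.0002,-0.0012,0,0.21],[1,0.0004,-0.0016,0,0.28],[1,0.0006,-0.002,0,0.35],[1,0.0008,-0.0023,0,0.42],[1,0.001,-0.0026,0,0.49],[1,0.001,-0.0026,0,0.49]]]}}

```text
time_s: 12.45
tcp_pos: [0.4967, -0.2553, 0.0899]
eef_rot: [-179.9, 0.1, -146.6]
contact_force: [-2.0, 5.0, 18.9]
gripper_width: 0.0152
gripper_force: 26.4
```

```bash
python3 st.py
```

```text
[ 0.49670731 -0.25532224  0.0899281 ] -146.63284318584087 -49.53787553728116 [-2.02670479  5.02417799 18.88756671] [1.27442847 0.05602983 0.46495657] axial 19.57710162315363 depth: -0.037980974093842886 off-axis [ 0.0042984  -0.00122791  0.00098523] 0.015227624963416722
```

Request:
{"name": "play_rows", "arguments": {"rows": [[[1,0,0,0,0.01],[1,0,0,0,0.02],[1,0,0,0,0.03],[1,0,0,0,0.03],[1,0,0,0,0.03],[1,0,0,0,0.03],[1,0,0,0,0.03],[1,0,0,0,0.03]]]}}

```text
time_s: 13.12
tcp_pos: [0.4968, -0.2551, 0.0899]
eef_rot: [-179.9, 0.2, -148.8]
contact_force: [-2.7, 5.9, 18.9]
gripper_width: 0.0153
gripper_force: 27.1
```

```bash
python3 st.py; python3 - <<'E'
from h import *
im=r.capture("wrist")[140:300,180:390,::-1]; sc=r.capture("scene")[165:215,300:367,::-1]
a=cv2.resize(im,(788,600),interpolation=cv2.INTER_CUBIC); a[:200,:268]=cv2.resize(sc,(268,200),interpolation=cv2.INTER_CUBIC); cv2.imwrite("pics/w7.png",a)
E
```

```text
[ 0.49681635 -0.25510566  0.089928  ] -148.80676473959525 -51.728788328386514 [-2.72531296  5.91928125 18.93793709] [ 1.77013465 -0.05337151  0.5331614 ] axial 19.917500065436233 depth: -0.03795644124016493 off-axis [ 0.00441149 -0.00101616  0.00096142] 0.015295738301366189
```

View pics/w7.png

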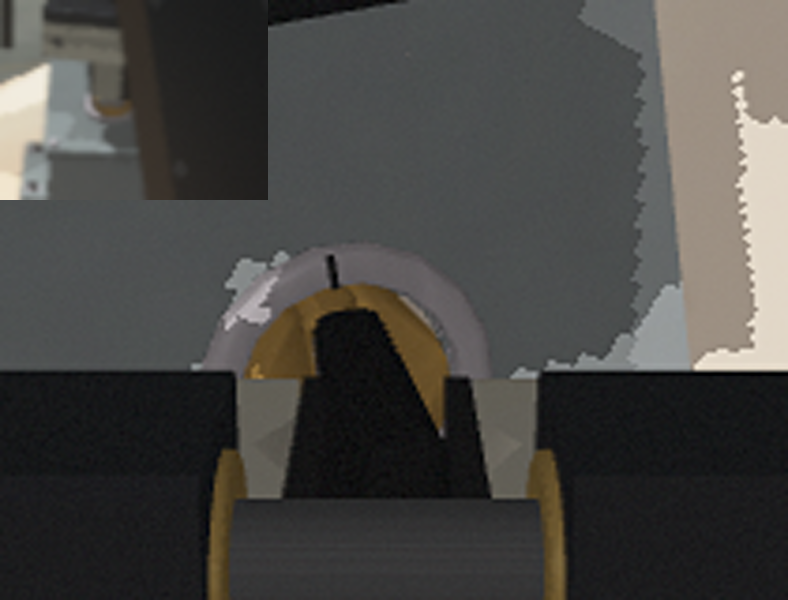

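The inset is mostly blocked by the arm. In the wrist view the slot end (about (345,298)) sits at the quarter-turn mark on the collar (332,270), and the key is still in the pads. The z-moment is rising faster per degree, so the lock is probably on its stop. Depth is unchanged, with about 20 N axial and 27 N of grip. Handing in.

```bash
python3 -c "
from plant import r
print(r.close_job())"
```

```text
the job is handed in; nothing more can be done
None
```

The oblong key is in the lock, turned clockwise to what reads as its stop and still held at about 27 N; I handed the job in at about 13 s, but no verdict came back and the lock angle was never measured directly.

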